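# Stack a feeder drive kit on two stands

### The arm

A 7-joint arm with a two-finger parallel gripper is mounted at the origin on the work surface. World frame = base frame: x ahead of the robot, y to its left, z up, the work surface at z = 0. Lengths are in m, angles in degrees, forces in N, time in s.
With the tool pointing down it reaches from about 0.425 to 0.8 m from the base axis. Payload 8.3 kg.
Tool frame: the origin (TCP) lies on the centre line of the jaws, within the pads' length; the fingertips stand 17 mm ahead of it and the grasp point (between the pads) lies 2 mm behind it (robot.tcp_to_tips is the distance from the TCP to the fingertips, in m); z points along the fingers, y is the line along which they close (so a half turn about z gives the same grasp; the last joint's range is limited). The gripper opens to 85 mm and grips with 20 to 120 N. Pads are 22 mm wide; open, the fingers measure 114 mm over their backs; the gripper's body (76 mm by 85 mm) begins 54 mm behind the grasp point. The pads swing forward as they close: fully open they stand 13 mm farther back than shut.
Start: joints at [-77.917, 21.967, 0.94, 78.501, -0.361, 79.538, -2.664], TCP at [0.169, 0.602, 0.248] pointing down, gripper open.
Joint ranges: [-169.22, 169.22], [-14.56, 117.87], [-87.37, 89.26], [10.42, 133.3], [-82.24, 262.24], [0.94, 117.77], [-172.7, 172.7]. Speed limits (degrees/s): [136.94, 136.94, 172.46, 172.46, 180, 180, 180].

### API

Orientations are given as a 3x3 rotation matrix whose columns are the frame's x, y, z axes.
In Python, from bench import robot gives the robot as it stands. Calls block until the motion is done:
- robot.move_ptp(position, orientation): joint-space move of the TCP to a pose.
- robot.move_l(position, rotation=None, rate=0.15): straight line of the TCP; rotation=None keeps the orientation; rate is the mean speed in m/s.
- robot.goto_joints(angles): joint-space move.
- robot.gripper_open() and robot.clamp(effort=None): open the fingers fully, or close them until they stop; effort is the grip in N (None keeps the last).
- robot.wait(seconds).
- robot.inverse_kinematics(position, orientation): joint angles nearest the present ones, or None.
- robot.camera(name): name is "scene" or "top" or "wrist"; returns the picture (400x640x3 uint8, red, green, blue); there is no depth.
- robot.camera_info(name): a dict with "fov_y" (degrees; the focal length in pixels is half the picture's height over the tangent of half this angle, whatever the lens; pixels are square), "cx", "cy" (the principal point, pixels), "distortion" ([k1, k2, p1, p2, k3] as OpenCV has them; the pictures are not rectified), "R" (3x3) and "t" (3): a world point X has camera coordinates R X + t; the wrist camera has in their place "T_tool_cam" (4x4, takes a point from camera to tool coordinates, whose origin is the TCP and whose axes are the flange's). Camera axes: x right, y down, z forward; pixel columns grow to the right and rows downward; lengths in m; the calibration is good to about 2 mm. A picture is of the moment at which its call begins: read the wrist's pose just before it. camera_info takes no time and is no camera call.
A pose or a line that the arm cannot do raises robot.IKError and nothing moves.
- robot.sign_off(): hands the job in; it is judged then, once.
Readings, each from a call of its own:
- robot.get_time(): time.
- robot.get_joint_positions(): joint angles.
- robot.get_joint_velocities(): joint speeds.
- robot.get_tau(): joint torques, N m.
- robot.get_tool_pos(): TCP position.
- robot.get_eef_rot(): TCP orientation.
- robot.get_ft_force(): force on the tool from outside, world axes, zero at the start.
- robot.get_torque(): the same for the moment, N m.
- robot.get_gripper_width(): opening from 0.0 (shut) to 1.0 (fully open).
- robot.get_gripper_force(): force on a finger pad.
Only numpy, scipy, OpenCV 4.12 (cv2) and the standard library are available. Lean on these libraries where they do the work, as an engineer would, in place of code of your own. Each camera call takes 0.05 s, during which the arm holds its last target. There are 200 camera calls.

### The job

Stack the feeder drive parts on the two stands for the fitter, threaded over the posts and resting squarely on one another: on the round-footed stand, from the bottom up, the sprocket with its hub upward, the long tube, and the orange hopper cap fitted over the tube's upper end; on the square-footed stand the ceramic sleeve and on it the short tube. Leave the tin, the jar and the wrench where they are.

Things in the scene. Friction and masses are not known exactly. Their poses are not given: they have to be found in the camera images.
- round_stand: Stand with a ROUND dark steel foot, 80 mm in diameter: foot 12 mm thick, flat on the bench, with an upright steel post of 13 mm diameter in its middle, rising from the foot's top to 62 mm above the bench, its last 10 mm tapering to 4 mm diameter. Fixed. Origin: centre of the foot's underside; z up along the post
- square_stand: Stand with a SQUARE dark steel foot, 74 mm by 74 mm (sides along its x and y): foot 12 mm thick, flat on the bench, with an upright steel post of 13 mm diameter in its middle, rising from the foot's top to 62 mm above the bench, its last 10 mm tapering to 4 mm diameter. Fixed. Origin: centre of the foot's underside; z up along the post
- sprocket: Steel chain sprocket lying flat, hub upward: toothed disc of 71 mm diameter over the teeth, 8 mm thick, and above it a plain round hub of 38 mm diameter up to 28 mm height; through hole of 22 mm diameter along z. Grip it by the hub. About 0.3 kg. Origin: centre of the disc's underside; z up along the hub
- long_tube: Longer, slimmer aluminium spacer tube standing on end: 34 mm outside diameter, 85 mm high, through hole of 22 mm diameter along z. About 0.12 kg. Origin: centre of the lower end; z along the tube
- short_tube: Shorter, wider aluminium spacer tube standing on end: 42 mm outside diameter, 40 mm high, through hole of 22 mm diameter along z. About 0.11 kg. Origin: centre of the lower end; z along the tube
- sleeve: White ceramic bearing sleeve standing on end: 54 mm outside diameter, 30 mm high, through hole of 22 mm diameter along z. About 0.22 kg. Origin: centre of the lower end; z along its axis
- cap: Orange plastic feeder hopper cap standing on its rim: 62 mm in diameter, hollow below (recess 48 mm in diameter, 15 mm deep, open downward), top face at 20 mm, and on it a round knob of 26 mm diameter up to 48 mm height to grip it by. Put over the end of a tube, it rests with the recess's ceiling on the tube's end. About 0.08 kg. Origin: centre of the rim's underside; z up through the knob
- tin: Bystander: closed round tin of grease with a pale label, 56 mm in diameter, 70 mm high, standing loose. Origin: centre of its underside
- jar: Bystander: glass jar with a black lid, 50 mm in diameter, 65 mm high, standing loose. Origin: centre of its underside
- wrench: Bystander: small steel wrench 110 mm long lying loose and flat on the bench. Origin: under its middle; its x runs along its length
There are look-alikes about, which are no part of the job. What is shaped like the sprocket but green is not meant. Of the things shaped like the cap, the orange one is meant.

How it is judged (in metres and radians):
At the end, for the whole second after the job is handed in: Round stand: sprocket on the foot, long tube on it (each within 8 mm of the axis), cap on the tube (within 11 mm). Square stand: sleeve on the foot, short tube on it (within 8 mm). Heights within 4 mm, all upright within 0.12 rad, at rest and released (horizontal distance between each of sprocket, long_tube and round_stand below 0.008 m and z of sprocket in the frame of round_stand between 0.008 and 0.016 m and angle between each of sprocket, long_tube, cap, sleeve, short_tube's own z axis and vertical below 0.12 rad and z of long_tube in the frame of round_stand between 0.036 and 0.044 m and horizontal distance between cap and long_tube below 0.011 m and z of cap in the frame of long_tube between 0.066 and 0.074 m and horizontal distance between each of sleeve, short_tube and square_stand below 0.008 m and z of sleeve in the frame of square_stand between 0.008 and 0.016 m and z of short_tube in the frame of square_stand between 0.038 and 0.046 m and linear speed of each of sprocket, long_tube, short_tube, sleeve, cap below 0.02 m/s); the robot touches nothing.
It fails at once if the tin is shifted by more than 30 mm (distance of tin from where it was at the start of the episode above 0.03 m).
It fails at once if the jar is shifted by more than 30 mm (distance of jar from where it was at the start of the episode above 0.03 m).
It fails at once if the wrench is shifted by more than 30 mm (distance of wrench from where it was at the start of the episode above 0.03 m).
It also fails if it takes over 128 s, if anything falls off the work surface, if the arm or the gripper's body presses on something with over 40 N, if the wrist force passes 120 N, or if a joint passes its speed limit or range.

## Working session

There is one attempt and no reset: what is moved stays moved. The work goes in short steps, each a Python script; the robot and the scene stay as the last script left them, time stands still between calls to the robot, and variables do not carry over. Pictures are saved under pics/ and viewed, at most 14 in all, crops included, and the job is handed in when it is done.

```bash
mkdir -p pics; ls; python3 - <<'E'
from bench import robot
import cv2,numpy as np
for n in("scene","top"):
    cv2.imwrite(f"pics/{n}0.png",robot.camera(n)[:,:,::-1]); print(n,robot.camera_info(n))
print(robot.camera_info("wrist"),robot.get_eef_rot(),robot.get_time())
E
```

```text
pics
scene {'fov_y': 46.405233668712064, 'cx': 317.97202743663985, 'cy': 202.16763194134865, 'distortion': array([-0.02563534,  0.        ,  0.        ,  0.        ,  0.        ]), 'R': array([[ 0.38177154,  0.92416652,  0.01291248],
       [ 0.72905672, -0.29252624, -0.61879294],
       [-0.56809047,  0.24565147, -0.78544801]]), 't': array([-0.21206353, -0.36032765,  1.58200038])}
top {'fov_y': 42.7085566829962, 'cx': 314.88914099843504, 'cy': 197.9470757930059, 'distortion': array([0.0210933, 0.       , 0.       , 0.       , 0.       ]), 'R': array([[ 0.01548696, -0.99930043,  0.03404116],
       [-0.99196794, -0.01962998, -0.12495705],
       [ 0.12553786, -0.03183254, -0.991578  ]]), 't': array([-0.03229201,  0.50293461,  1.09862727])}
{'fov_y': 71.14944291019437, 'cx': 318.7304052122123, 'cy': 200.2870032841774, 'distortion': array([-0.03390309,  0.        ,  0.        ,  0.        ,  0.        ]), 'T_tool_cam': array([[-3.53366686e-04, -9.51094833e-01, -3.08898842e-01,
         7.94983818e-02],
       [ 9.99999936e-01, -3.18908730e-04, -1.62040810e-04,
         7.40830139e-05],
       [ 5.56056391e-05, -3.08898880e-01,  9.51094884e-01,
        -1.25330005e-01],
       [ 0.00000000e+00,  0.00000000e+00,  0.00000000e+00,
         1.00000000e+00]])} [[-9.62774447e-01  2.70305627e-01 -4.82996839e-04]
 [ 2.70306058e-01  9.62772833e-01 -1.76293336e-03]
 [-1.15145727e-05 -1.82786417e-03 -9.99998329e-01]] 0.1
```

View pics/scene0.png

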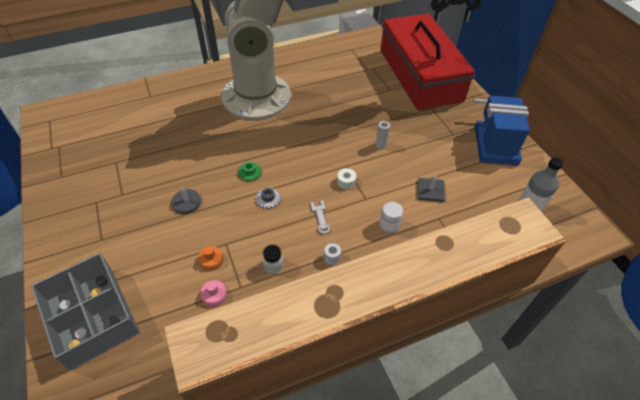

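View pics/top0.png

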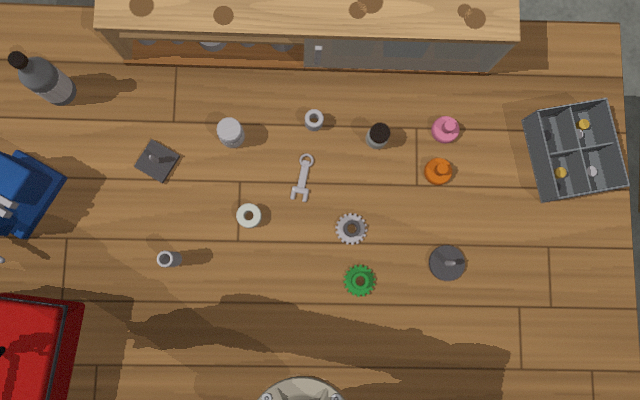

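```bash
cat > h.py <<'E'
from bench import robot
import cv2,numpy as np
def rays(name,px,pose=None):
    c=robot.camera_info(name); f=200/np.tan(np.radians(c['fov_y']/2))
    K=np.array([[f,0,c['cx']],[0,f,c['cy']],[0,0,1]])
    u=cv2.undistortPoints(np.array(px,float).reshape(-1,1,2),K,c['distortion']).reshape(-1,2)
    d=np.c_[u,np.ones(len(u))]
    if name=='wrist':
        p,Rt=pose; T=c['T_tool_cam']; R=Rt@T[:3,:3]; o=p+Rt@T[:3,3]; return o,d@R.T
    return -c['R'].T@c['t'],d@c['R']
def onplane(name,px,z,pose=None):
    o,d=rays(name,px,pose); return (o+d*((z-o[2])/d[:,2:]))[:,:2]
def rot(yaw): # tool down, tool x at yaw deg
    a=np.radians(yaw); x=np.array([np.cos(a),np.sin(a),0]); z=np.array([0,0,-1.]); return np.c_[x,np.cross(z,x),z]
E
python3 - <<'E'
from h import *
top=dict(round=(447,263,.012),square=(157,161,.012),sprocket=(351,229,.008),green=(360,280,.008),long=(165,259,.085),short=(314,119,.04),sleeve=(249,215,.03),cap=(437,172,.02),pink=(445,131,.02),tin=(230,129,.07),jar=(380,132,.065),w1=(305,160,0),w2=(299,196,0),shelf=(314,70,0.15),tool=(60,300,.1))
sc=dict(long=(383,126,.085),short=(333,248,.04),sleeve=(347,175,.03),round=(186,202,.012),square=(432,189,.012),cap=(210,258,.02))
for k,v in top.items():
    p=onplane('top',v[:2],v[2])[0]; print(k,p.round(4),np.hypot(*p).round(3), onplane('scene',sc[k][:2],sc[k][2])[0].round(4) if k in sc else '')
# shelf front top edge seen in both views: triangulate
print(robot.tcp_to_tips)
for k in('round','square','sprocket','long','short','sleeve','cap'):
    v=top[k];p=onplane('top',v[:2],v[2])[0]
    ok=[]
    for yaw in range(0,360,15):
        r=rot(yaw); q=np.r_[p,0.2]-np.r_[(r@[.0795,0,0])[:2],0]
        a=robot.inverse_kinematics(q,r); b=robot.inverse_kinematics(np.r_[p,.03],r)
        ok.append((yaw,int(a is not None)+2*int(b is not None), None if b is None else int(b[6])))
    print(k,[o for o in ok if o[1]])
E
```

```text
round [ 0.3656 -0.3211] 0.487 [ 0.3759 -0.3188]
square [0.5824 0.3314] 0.67 [0.5881 0.3362]
sprocket [ 0.4378 -0.1064] 0.451 
green [ 0.325  -0.1271] 0.349 
long [0.3645 0.2838] 0.462 [0.3717 0.2821]
short [ 0.6804 -0.0184] 0.681 [ 0.6801 -0.0115]
sleeve [0.4631 0.1206] 0.479 [0.4645 0.1264]
cap [ 0.5696 -0.2995] 0.644 [ 0.581  -0.3023]
pink [ 0.6652 -0.3192] 0.738 
tin [0.645  0.1634] 0.665 
jar [ 0.6476 -0.1627] 0.668 
w1 [ 5.947e-01 -4.000e-04] 0.595 
w2 [0.5112 0.0117] 0.511 
shelf [ 0.7514 -0.0137] 0.752 
tool [0.2811 0.4807] 0.557 
0.017
round [(0, 3, -19), (15, 3, -4), (30, 3, 10), (45, 3, 25), (60, 3, 40), (75, 3, 55), (90, 3, 61), (105, 3, 76), (120, 3, 83), (135, 3, 92), (150, 3, 102), (165, 3, 112), (180, 3, 123), (195, 3, 133), (210, 3, 142), (225, 3, -142), (240, 3, -127), (255, 3, -112), (270, 3, -97), (285, 3, -82), (300, 3, -79), (315, 3, -64), (330, 3, -49), (345, 3, -34)]
square [(0, 3, -105), (15, 3, -92), (30, 3, -77), (45, 3, -63), (60, 3, -48), (75, 3, -33), (90, 3, -20), (105, 3, -6), (120, 3, 7), (135, 3, 21), (150, 3, 35), (165, 3, 48), (180, 3, 63), (195, 3,
[... 1230 characters left out ...]
e [(0, 3, -92), (15, 3, -77), (30, 3, -64), (45, 3, -49), (60, 3, -35), (75, 3, -20), (90, 3, -6), (105, 3, 8), (120, 3, 22), (135, 3, 37), (150, 3, 51), (165, 3, 66), (180, 3, 80), (195, 3, 95), (210, 3, 109), (225, 3, 124), (240, 3, 138), (255, 3, 152), (270, 3, 166), (285, 3, -139), (300, 3, -124), (315, 3, -109), (330, 3, -94), (345, 3, -108)]
cap [(0, 3, -43), (15, 3, -28), (30, 3, -12), (45, 3, 3), (60, 3, 21), (75, 3, 44), (90, 3, 56), (105, 3, 63), (120, 3, 74), (135, 3, 86), (150, 3, 101), (165, 3, 123), (180, 3, 142), (195, 3, 156), (210, 3, 165), (225, 3, 136), (240, 3, 167), (255, 3, -129), (270, 3, -114), (285, 3, -99), (300, 3, -84), (315, 3, -75), (330, 3, -60), (345, 3, -58)]
```

```bash
python3 - <<'E'
from h import *
def tri(a,b):
    o1,d1=rays('top',[a]);o2,d2=rays('scene',[b]);d1,d2=d1[0],d2[0]
    s=np.linalg.lstsq(np.c_[d1,-d2],o2-o1,rcond=None)[0]
    p,q=o1+s[0]*d1,o2+s[1]*d2; return ((p+q)/2).round(3),np.linalg.norm(p-q).round(3)
print('shelf corner',tri((97,28),(541,205)),tri((519,38),(168,327)))
print('shelf base',onplane('top',[(130,62),(305,68),(490,74)],0).round(3))
print('vise',onplane('top',[(66,180),(40,225)],0).round(3), 'bottle cap',tri((18,60),(556,163)))
print('toolbox',tri((84,303),(386,20)),tri((84,303),(466,75)),tri((84,303),(383,45)))
E
```

```text
shelf corner (array([0.826, 0.433, 0.169]), np.float64(0.03)) (array([ 0.812, -0.415,  0.194]), np.float64(0.007))
shelf base [[ 0.816  0.408]
 [ 0.814  0.003]
 [ 0.811 -0.434]]
vise [[0.537 0.533]
 [0.435 0.581]] bottle cap (array([0.742, 0.559, 0.183]), np.float64(0.005))
toolbox (array([0.294, 0.307, 0.381]), np.float64(0.029)) (array([0.32 , 0.482, 0.165]), np.float64(0.161)) (array([0.285, 0.326, 0.302]), np.float64(0.052))
```

```bash
cat >> h.py <<'E'
def look(p,yaw,name,z=.2):
    r=rot(yaw); robot.move_ptp(np.r_[np.array(p)[:2]-(r@[.0795,0,0])[:2],z],r); robot.wait(.2)
    pose=(robot.get_tool_pos(),robot.get_eef_rot()); im=robot.camera('wrist')
    cv2.imwrite(f'pics/{name}.png',im[:,:,::-1]); np.savez(f'pics/{name}.npz',im=im,p=pose[0],R=pose[1]); return im,pose
E
python3 - <<'E'
from h import *
for n,p,y in(('long',(.368,.283),30),('sprocket',(.438,-.106),60),('round',(.369,-.32),60)):
    t=robot.get_time();im,pose=look(p,y,'w_'+n);print(n,pose[0].round(4),robot.get_time()-t)
ims=[cv2.imread(f'pics/w_{n}.png') for n in('long','sprocket','round')]
cv2.imwrite('pics/m1.png',cv2.resize(np.vstack(ims),None,fx=.5,fy=.5,interpolation=cv2.INTER_AREA))
E
```

```text
long [0.2992 0.2437 0.2001] 1.8499999999999999
sprocket [ 0.3985 -0.1741  0.2   ] 1.8333000000000002
round [ 0.3305 -0.3877  0.2002] 1.3084000000000002
```

View pics/m1.png

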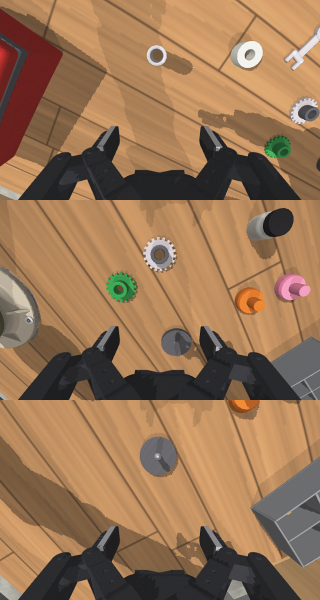

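```bash
cat >> h.py <<'E'
def detect(name,z,orange=False):
    d=np.load(f'pics/{name}.npz'); h=cv2.cvtColor(d['im'],cv2.COLOR_RGB2HSV); pose=(d['p'],d['R'])
    m=((h[...,1]>190)&(h[...,0]<16)&(h[...,2]>90)) if orange else (h[...,1]<85)
    cs,_=cv2.findContours(m.astype(np.uint8),cv2.RETR_EXTERNAL,cv2.CHAIN_APPROX_NONE)
    cs=[c for c in cs if cv2.contourArea(c)>250]
    ctr=lambda c:np.array(cv2.minEnclosingCircle(c)[0])
    c=min(cs,key=lambda c:np.hypot(*(ctr(c)-(316,110))))
    w=onplane('wrist',c.reshape(-1,2),z,pose).astype(np.float32)
    (x,y),r=cv2.minEnclosingCircle(w); M=cv2.moments(w.reshape(-1,1,2))
    e=cv2.minAreaRect(w)
    mean=np.array([M['m10'],M['m01']])/M['m00']
    print(name,'circ',round(x,4),round(y,4),'D',round(2*r*1000,1),'area-D',round(2000*np.sqrt(abs(M['m00'])/np.pi),1),'cent',mean.round(4),'rect',np.round(e[0],4),np.round(np.array(e[1])*1000,1),'px',ctr(c).round())
    return mean
E
python3 - <<'E'
from h import *
h=cv2.cvtColor(cv2.imread('pics/w_round.png'),cv2.COLOR_BGR2HSV)
print(h[110,[315,200,450,280,340]].tolist(),h[250,150],h[60,300])
detect('w_long',.085);detect('w_sprocket',.008);detect('w_round',.012)
E
```

```text
[[167, 13, 177], [15, 128, 205], [14, 128, 199], [113, 18, 112], [129, 16, 113]] [ 14 118 123] [ 15 127 201]
w_long circ 0.3644 0.287 D 33.9 area-D 32.8 cent [0.3644 0.2871] rect [0.3641 0.2871] [33.2 32.9] px [313. 111.]
w_sprocket circ 0.4384 -0.1045 D 71.8 area-D 65.9 cent [ 0.4384 -0.1045] rect [ 0.4381 -0.1046] [70.4 70.6] px [319. 108.]
w_round circ 0.3657 -0.3196 D 79.9 area-D 78.4 cent [ 0.3657 -0.3196] rect [ 0.3656 -0.3193] [78.3 78.6] px [316. 111.]
```

```bash
cat >> h.py <<'E'
def pick(p,yaw,z,effort=50,up=.2,zhi=.14):
    r=rot(yaw); robot.move_ptp(np.r_[p,zhi],r); robot.move_l(np.r_[p,z],rate=.12); robot.clamp(effort)
    print('pick w',round(robot.get_gripper_width()*85,1),'F',robot.get_gripper_force(),'tcp',robot.get_tool_pos().round(4),'ft',robot.get_ft_force().round(1))
    robot.move_l(np.r_[p,up],rate=.2); robot.wait(.1)
    print(' lifted w',round(robot.get_gripper_width()*85,1),'ft',robot.get_ft_force().round(1),'t',round(robot.get_time(),1))
def place(p,yaw,zhi,z,rel=True):
    r=rot(yaw); robot.move_ptp(np.r_[p,zhi],r); robot.wait(.2); robot.move_l(np.r_[p,z+.015],rate=.12); print(' above ft',robot.get_ft_force().round(1))
    robot.move_l(np.r_[p,z],rate=.03); print(' down ft',robot.get_ft_force().round(1),robot.get_tool_pos().round(4))
    if rel: release(p,zhi)
def release(p,zhi):
    robot.gripper_open(); robot.move_l(np.r_[p,zhi],rate=.2); print(' done t',round(robot.get_time(),1))
E
python3 - <<'E'
from h import *
pick((.4384,-.1045),60,.025,60,up=.16)
E
```

```text
pick w 35.2 F 59.14537098258734 tcp [ 0.4388 -0.1044  0.0256] ft [-3.3  0.9 10.3]
 lifted w 35.1 ft [ 1.7  0.7 -4.4] t 8.8
```

```bash
python3 - <<'E'
from h import *
place((.3657,-.3196),60,.13,.038)
for n,p,y in(('round2',(.3657,-.3196),60),('cap',(.575,-.30),30)):look(p,y,'w_'+n)
cv2.imwrite('pics/m2.png',np.vstack([cv2.imread(f'pics/w_{n}.png')[:260,120:520] for n in('round2','cap')]))
detect('w_round2',.02);detect('w_cap',.02,True)
E
```

```text
above ft [ 0.3  1.  -3. ]
 down ft [-0.3 -0.4 -4.1] [ 0.3656 -0.3196  0.0379]
 done t 12.6
w_round2 circ 0.3658 -0.3199 D 77.9 area-D 76.4 cent [ 0.3655 -0.3198] rect [ 0.3655 -0.32  ] [75.8 76.9] px [320. 110.]
w_cap circ 0.5732 -0.3022 D 60.0 area-D 58.6 cent [ 0.5733 -0.3021] rect [ 0.5733 -0.3021] [58.8 58.8] px [320. 110.]
```

View pics/m2.png

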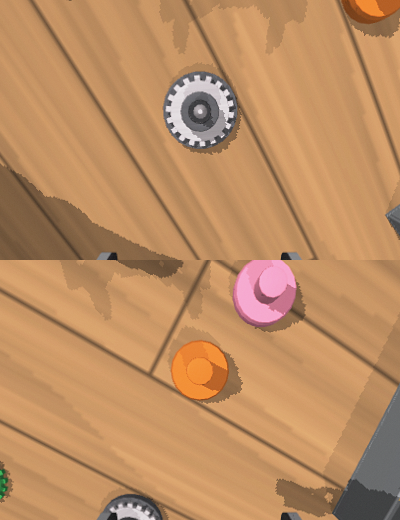

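```bash
python3 - <<'E'
from h import *
pick((.3644,.287),30,.05,50,up=.2,zhi=.17)
place((.3657,-.3197),60,.17,.091)
for n,p,y in(('round3',(.3657,-.3197),60),):look(p,y,'w_'+n,.25)
cv2.imwrite('pics/m3.png',cv2.imread(f'pics/w_round3.png')[:260,120:520])
detect('w_round3',.125)
cv2.imwrite('pics/s3.png',robot.camera('scene')[130:330,120:420,::-1])
E
```

```text
pick w 33.1 F 49.25663944333792 tcp [0.3646 0.2872 0.0504] ft [-0.7 -0.5  5.8]
 lifted w 32.9 ft [ 0.3  0.7 -1.2] t 19.3
 above ft [-0.4 -0.2 -1.5]
 down ft [ 0.9 -0.8 -0.8] [ 0.3656 -0.3198  0.091 ]
 done t 24.1
w_round3 circ 0.3658 -0.3193 D 55.1 area-D 53.9 cent [ 0.3656 -0.3193] rect [ 0.3654 -0.3194] [53.9 53.9] px [320. 110.]
```

View pics/m3.png

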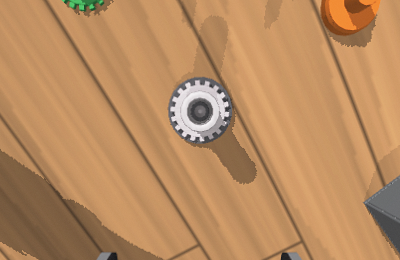

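```bash
python3 - <<'E'
from h import *
pick((.5733,-.3021),30,.040,30,up=.23)
z=robot.get_tool_pos()
place((.3656,-.3196),60,.21,.151)
look((.3656,-.3196),60,'w_round4',.28); detect('w_round4',.13,True)
look((.464,.122),30,'w_sleeve'); detect('w_sleeve',.03)
look((.585,.333),30,'w_square'); detect('w_square',.012)
cv2.imwrite('pics/m4.png',np.vstack([cv2.imread(f'pics/w_{n}.png')[:260,120:520] for n in('round4','square')]))
E
```

```text
pick w 24.8 F 29.650424122810364 tcp [ 0.5735 -0.3022  0.0403] ft [-0.6  0.1  4.1]
 lifted w 24.7 ft [-0.1  0.9 -0.8] t 28.8
 above ft [ 0.2  0.9 -1.1]
 down ft [ 0.5 -0.1 -0.5] [ 0.3655 -0.3197  0.151 ]
 done t 32.1
w_round4 circ 0.3653 -0.3195 D 59.8 area-D 58.6 cent [ 0.3654 -0.3194] rect [ 0.3655 -0.3193] [58.7 59.2] px [320. 110.]
w_sleeve circ 0.4621 0.1241 D 54.0 area-D 52.8 cent [0.4622 0.1242] rect [0.4623 0.1242] [52.1 53.6] px [316. 109.]
w_square circ 0.5825 0.3351 D 102.3 area-D 82.2 cent [0.5823 0.3352] rect [0.5824 0.3352] [73.8 73.8] px [315. 108.]
```

View pics/m4.png

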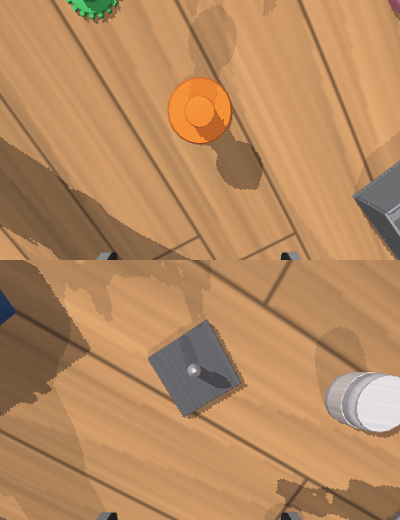

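```bash
python3 - <<'E'
from h import *
sq=(.5824,.3352)
pick((.4622,.1242),30,.022,60,up=.16)
place(sq,30,.14,.035)
look(sq,30,'w_sq2'); detect('w_sq2',.042)
look((.680,-.015),90,'w_short'); p=detect('w_short',.04)
cv2.imwrite('pics/m5.png',np.vstack([cv2.imread(f'pics/w_{n}.png')[:260,120:520] for n in('sq2','short')]))
E
```

```text
pick w 52.4 F 60.69747498258948 tcp [0.4627 0.1244 0.0231] ft [-3.4 -0.3 11. ]
 lifted w 52.0 ft [-0.2 -0.6 -1.7] t 39.3
 above ft [-0.4 -0.4 -1.9]
 down ft [-2.6 -1.2  5. ] [0.5823 0.3352 0.0353]
 done t 43.1
w_sq2 circ 0.5825 0.3353 D 92.4 area-D 74.3 cent [0.5822 0.3353] rect [0.5822 0.3352] [66.8 66.7] px [320. 106.]
w_short circ 0.6827 -0.0157 D 41.9 area-D 40.6 cent [ 0.6825 -0.0157] rect [ 0.6825 -0.0156] [40.2 40.3] px [322. 112.]
```

View pics/m5.png

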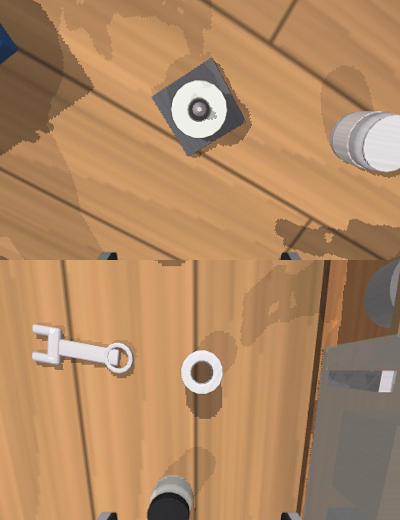

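```bash
python3 - <<'E'
from h import *
sq=(.5823,.3352)
pick((.6825,-.0157),60,.025,50,up=.2,zhi=.18)
place(sq,30,.17,.068)
look(sq,30,'w_sq3',.23); detect('w_sq3',.082)
robot.move_ptp(np.array([.45,0,.3]),rot(60)); robot.wait(.3)
s=robot.camera('scene')[:,:,::-1]
cv2.imwrite('pics/m6.png',np.hstack([cv2.resize(s[120:220,130:250],None,fx=3,fy=3),cv2.resize(s[120:220,380:500],None,fx=3,fy=3)]))
cv2.imwrite('pics/m7.png',cv2.imread('pics/w_sq3.png')[:260,120:520]); print(robot.get_time())
E
```

```text
pick w 39.9 F 51.11111660749884 tcp [ 0.6828 -0.0157  0.0255] ft [-0.7  0.4  4. ]
 lifted w 40.2 ft [-0.   0.2 -1.7] t 49.4
 above ft [ 1.   0.2 -0.6]
 down ft [-0.6 -0.4 -1.4] [0.5822 0.3351 0.0678]
 done t 53.6
w_sq3 circ 0.5825 0.3356 D 81.5 area-D 65.2 cent [0.5821 0.3354] rect [0.5821 0.3353] [58.8 58.6] px [319. 106.]
55.9
```

View pics/m6.png

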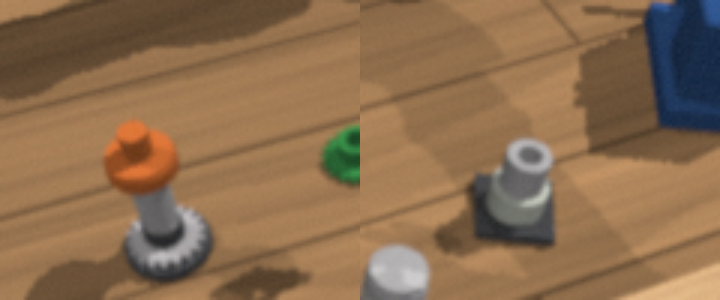

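View pics/m7.png

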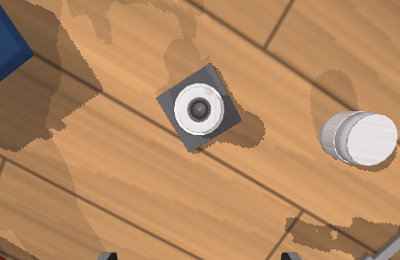

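Both stacks stand upright, and every part sits concentric on its post. The round stand is at crop pixel (150,200) and the square stand at (515,190).

```bash
python3 -c "
from bench import robot
print(robot.sign_off())"
```

```text
the job is handed in; nothing more can be done
None
```

I stacked both stands as asked and handed the job in at about 56 s on the robot clock; the last pictures showed every part upright and centred on its post, and sign-off gave no verdict.

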